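Set up the gilding test station

ROBOT

A 6-joint arm with a two-finger parallel gripper is mounted at the origin on the work surface; the furniture and walls round the work are solid. World frame = base frame: x ahead of the robot, y to its left, z up, the work surface at z = 0. Lengths are in m, angles in rad, forces in N, time in s.
With the tool pointing down it reaches from about 0.3 to 0.875 m from the base axis. Payload 6.4 kg.
Tool frame: the origin (TCP) lies midway between the tips of the shut fingers; the grasp point (between the pads) lies 19 mm behind it; z points along the fingers, y is the line along which they close (so a half turn about z gives the same grasp; the last joint's range is limited). The gripper opens to 85 mm and grips with 20 to 120 N. Pads are 22 mm wide; open, the fingers measure 114 mm over their backs; the gripper's body (76 mm by 85 mm) begins 54 mm behind the grasp point. The pads swing forward as they close: fully open they stand 13 mm farther back than shut.
Start: joints at [1.085, 0.181, 1.607, -0, 1.354, -0.206], TCP at [0.159, 0.553, 0.191] pointing down, gripper open.
Joint ranges: [-2.99, 2.99], [-0.89, 2.07], [0.3, 2.58], [-1.14, 4.28], [0, 2.63], [-3.12, 3.12]. Speed limits (rad/s): [2.57, 2.57, 3.01, 3.14, 3.14, 3.14].

INTERFACE

Orientations are given as a unit quaternion [w, x, y, z].
In Python, from bench import ctrl gives the robot as it stands.
- The arm moves only by the tool drive_tool, never from a script. Its argument "plan" is a list that holds one entry, the list of rows, each a list of 4 numbers: the shift along the tool's x, y, z scaled (see below), then the turn about the tool's z scaled (see below). In form: [[[x, y, z, roll], ...]]. A call has 1 to 12 rows; each row is the pose to reach, as a shift and turn from the pose commanded when the call began, along the tool's axes at that moment, turning the shorter way round; what a row does not reach only later rows make up. The controller multiplies each number of a shift by 400 mm and each number of a turn by 180 degrees. A row lasts 1/12 s, in which the tool goes at most 41.7 mm and 7.16 degrees, less where a joint would pass 70% of its speed; a pose out of reach is approached as far as the arm can. A call with a number of a shift or a turn outside -1 to 1 is refused whole. A call with a gripper value outside its range is refused whole. "jaw" is the closure, from 0 (fully open) to 1 (shut), set as the call begins (left out, the last holds). The fingers move at their own pace and stop on an object; the grip force is fixed at half the most. Time passes only in rows, so rows that repeat a pose let the fingers close. It gives the time, the measured TCP pose, the force, the opening and the grip force at its end, in the units of the state.
- ctrl.get_obs(): the state, without advancing time (a new reading comes with each control period).
- ctrl.camera(name): name is "scene" or "top"; returns (picture, depth): 384x512x3 uint8, red, green, blue; 384x512 float32, m along the optical axis (not along the pixel's ray), 0 where there is no reading.
- ctrl.camera_info(name): a dict with "camera_matrix" (3x3 intrinsics, pixels), "D" ([k1, k2, p1, p2, k3] as OpenCV has them; the pictures are not rectified), "R" (3x3) and "t" (3): a world point X has camera coordinates R X + t. Camera axes: x right, y down, z forward; pixel columns grow to the right and rows downward; lengths in m; the calibration is good to about 2 mm. A picture is of the moment at which its call begins. camera_info takes no time and is no camera call.
- ctrl.hand_in(): hands the job in; it is judged then, once.
The state is a dict: "time_s": time; "q": joint angles; "dq": joint speeds; "joint_efforts": joint torques, N m; "eef_pos": TCP position; "eef_rot": TCP orientation; "wrist_force": force on the tool from outside, world axes, zero at the start; "torque": the same for the moment, N m; "opening": opening from 0.0 (shut) to 1.0 (fully open); "grasp_force": force on a finger pad.
Only numpy, scipy, OpenCV 4.12 (cv2) and the standard library are available. Lean on these libraries where they do the work, as an engineer would, in place of code of your own. Each camera call takes 0.05 s, during which the arm holds its last target. There are 200 camera calls.

TASK

Set up the gilding test round the big gold test block. Lift the sanding block off the small gilt sample and set it aside flat on the bare bench; then lay the sample flat on the middle of the test block, its long side along the block's long side, and put the sanding block back crosswise on the middle of the sample as a weight, cork side down as it was. Stand the red jar to the left of the test block and the ochre jar to its right (as the robot sees it), each level with the middle of the block's short side and with a gap of 3 cm to it; keep the jars upright, and leave the cork-stoppered vial, the tape roll and the grey stone where they are.

Things in the scene. Friction and masses are not known exactly. Their poses are not given: they have to be found in the camera images.
- test_block: Big gold test block: flat block with a dark-gold top and layered pale wooden sides, fixed to the bench, 98 (x) x 135 (y) x 26 (z) mm. Origin: centre of its underside; z up, y along its long side, pointing to the robot's left (turned at most 0.2 rad), so its short sides are at y = +-67.5 mm. Its flat top is at z = 26 mm.
- sample: Small gilt sample: pale wooden block with a gold top, 45 (x) x 75 (y) x 18 (z) mm, 80 g, loose. Origin: centre of its underside, z up, y along its long side. At the start it lies on the bench with the sanding block across it; only its two ends show from above, about 14 mm each.
- sanding_block: Sanding block: cork block with a dark red abrasive top, 46 (x) x 71 (y) x 24 (z) mm, 70 g, loose. Origin: centre of its underside, z up, y along its long side. At the start it lies crosswise on the small gilt sample (underside at z = 18 mm), overhanging it by about 13 mm on each side.
- red_jar: Red jar with a white lid, upright cylinder 62 mm in diameter, 62 mm high (lid included, 60 mm in diameter, fixed), 0.19 kg. Origin: centre of its underside, z up.
- ochre_jar: Ochre-yellow jar with a black lid, upright cylinder 58 mm in diameter, 75 mm high (lid included, 56 mm in diameter, fixed), 0.2 kg. Origin: centre of its underside, z up.
- vial: Bystander: small clear glass vial with a cork stopper, upright, 29 mm in diameter, 66 mm high. Origin: centre of its underside.
- tape: Bystander: roll of cream masking tape lying flat, 104 mm in diameter, 24 mm high. Origin: centre of its underside.
- stone: Bystander: dark grey sharpening stone lying flat, 58 (x) x 22 (y) x 14 (z) mm. Origin: centre of its underside.

How it is judged:
On the way, in this order (a step that is already met when the one before it is completed fails the run):
1. the sanding block has been set aside flat on the bench, off the sample, and let go (height (world z) of sanding_block below 0.004 m and angle between sanding_block's own z axis and vertical below 0.1 rad and horizontal distance between sanding_block and sample above 0.055 m and contact force between the fingers and sanding_block below 0.1 N), for 0.2 s.
2. the sample lies on the test block, let go, with nothing on it yet (z of sample in the frame of test_block between 0.022 and 0.03 m and horizontal distance between sample and test_block below 0.017 m and contact force between each of the fingers, sanding_block and sample below 0.1 N), for 0.2 s.
At the end, for the whole second after the job is handed in: Sample flat and centred on the test block (12 mm, 0.2 rad); sanding block red side up, centred crosswise on it (12 mm, 0.25 rad); red jar upright off the block's left short side, ochre jar off its right, within 15 mm of its middle line, gaps 30 +-15 mm; all let go and at rest (x of sample in the frame of test_block between -0.012 and 0.012 m and y of sample in the frame of test_block between -0.012 and 0.012 m and z of sample in the frame of test_block between 0.022 and 0.03 m and angle between the y axis of sample and the y axis of test_block, either way round below 0.2 rad and x of sanding_block in the frame of sample between -0.012 and 0.012 m and y of sanding_block in the frame of sample between -0.012 and 0.012 m and z of sanding_block in the frame of sample between 0.014 and 0.022 m and angle between the y axis of sanding_block and the x axis of sample, either way round below 0.25 rad and x of red_jar in the frame of test_block between -0.015 and 0.015 m and y of red_jar in the frame of test_block between 0.113 and 0.143 m and x of ochre_jar in the frame of test_block between -0.015 and 0.015 m and y of ochre_jar in the frame of test_block between -0.1415 and -0.1115 m and height (world z) of each of red_jar, ochre_jar below 0.004 m and angle between each of red_jar, ochre_jar, sanding_block, sample's own z axis and vertical below 0.1 rad and linear speed of each of sanding_block, sample, red_jar, ochre_jar below 0.02 m/s and contact force between the fingers and sanding_block below 0.1 N and contact force between the fingers and sample below 0.1 N and contact force between the fingers and red_jar below 0.1 N and contact force between the fingers and ochre_jar below 0.1 N); the robot touches nothing.
It fails at once if a jar is tipped by more than 0.4 rad (angle between any of red_jar, ochre_jar's own z axis and vertical above 0.4 rad).
It fails at once if the vial, the tape roll or the stone is moved by more than 15 mm or tipped over (distance of any of vial, tape, stone from where it was at the start of the episode above 0.015 m or angle between vial's own z axis and vertical above 0.5 rad).
It also fails if it takes over 122 s, if anything falls off the work surface, if the arm or the gripper's body presses on something with over 40 N, if the wrist force passes 120 N, or if a joint passes its speed limit or range.

## Working session

There is one attempt and no reset: what is moved stays moved. The work goes in short steps, Python scripts to look and compute and a tool call to move; the robot and the scene stay as the last step left them, time stands still between calls to the robot, and variables do not carry over. Pictures are saved under pics/ and viewed, at most 14 in all, crops included, and the job is handed in when it is done.

Besides the shell and the picture viewer there is one more tool, called after "Request:" by a JSON object that holds its "op" and its "data", one argument or row to a line. drive_tool: Moves the arm, as the interface text tells. Its arguments: {"type":"object","properties":{"plan":{"type":"array"},"jaw":{"type":"number"}},"required":["plan"]}

```bash
mkdir -p pics; cat > h.py <<'E'
import numpy as np, cv2
from bench import ctrl
def shot(n):
    im,d=ctrl.camera(n); return im,d,ctrl.camera_info(n)
def ray(info,px):
    K=np.array(info["camera_matrix"],float);D=np.array(info["D"],float)
    R=np.array(info["R"]);t=np.array(info["t"])
    u=cv2.undistortPoints(np.array(px,float).reshape(-1,1,2),K,D).reshape(-1,2)
    d=np.c_[u,np.ones(len(u))]@R
    return -R.T@t,d
def onplane(info,px,z):
    c,d=ray(info,px); s=(z-c[2])/d[:,2]; return c+s[:,None]*d
def xyzmap(info,depth):
    h,w=depth.shape;R=np.array(info["R"]);t=np.array(info["t"])
    v,u=np.mgrid[:h,:w]
    c,d=ray(info,np.stack([u,v],-1).reshape(-1,2))
    return (c+d*depth.reshape(-1,1)).reshape(h,w,3)
E
python3 - <<'E'
from h import *
for n in("top","scene"):
    im,d,i=shot(n); cv2.imwrite(f"pics/{n}0.png",im[...,::-1]); np.savez(f"{n}0",im=im,d=d)
    print(n,ray(i,[[256,192]]))
o=ctrl.get_obs();print(o)
E
```

```text
top (array([0.29638088, 0.01244222, 1.77833642]), array([[ 0.13260017,  0.00731384, -0.99153144]]))
scene (array([-0.32590755,  0.54225114,  0.49770803]), array([[ 0.7821006 , -0.46682592, -0.41290074]]))
{'time_s': 0.1, 'q': array([ 1.08468335e+00,  1.81477055e-01,  1.60789897e+00,  8.97571817e-06,
        1.35383459e+00, -2.06272187e-01]), 'dq': array([ 0.00081101, -0.001186  , -0.00186447,  0.00199824, -0.00153074,
        0.00218692]), 'joint_efforts': array([ 8.41412998e-05, -4.45872581e+01, -3.52242315e+01, -1.96354513e-04,
        4.12544177e-03,  1.34368173e-05]), 'eef_pos': array([0.1585112 , 0.55213128, 0.19067288]), 'eef_rot': array([-2.78623768e-04,  1.39465203e-01,  9.90226642e-01, -7.59496979e-04]), 'wrist_force': array([0.17840525, 0.18960195, 0.6266657 ]), 'torque': array([-0.00659357, -0.00148506, -0.00537809]), 'grasp_force': 0.0, 'opening': 0.9970110356008811}
```

View pics/top0.png

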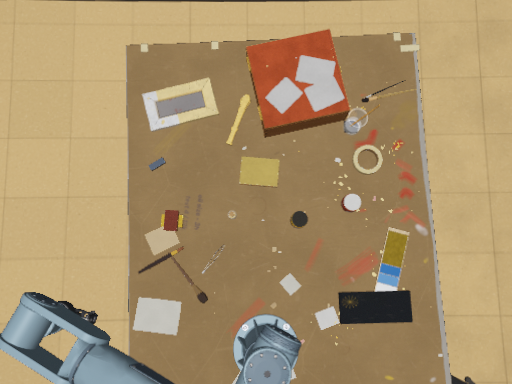

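View pics/scene0.png

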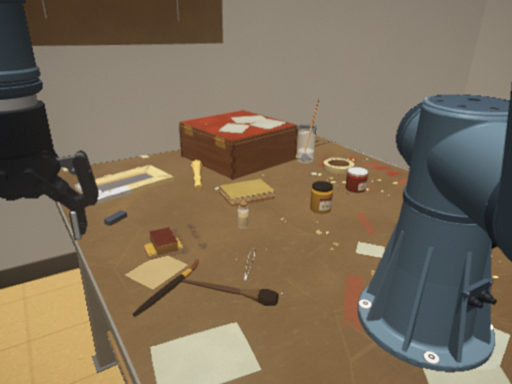

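Top view (up = +x, left = +y): test block (259,171), sample + sanding block (172,221), ochre jar (300,219), red jar (352,202), vial (232,214), tape (368,159) and stone (157,164). The scene view shows the same items, unobstructed. Next I'll measure them.

```bash
cat > meas.py <<'E'
from h import *
def blobs(im,box,f):
    x0,y0,x1,y1=box; hsv=cv2.cvtColor(im,cv2.COLOR_RGB2HSV)
    m=np.zeros(im.shape[:2],np.uint8); m[y0:y1,x0:x1]=(f(hsv.astype(int))*255)[y0:y1,x0:x1]
    n,l,s,c=cv2.connectedComponentsWithStats(m)
    k=1+np.argmax(s[1:,4]); return (l==k).astype(np.uint8)
def rect(info,m,z):
    c=max(cv2.findContours(m,0,1)[0],key=len).reshape(-1,2)
    ys,xs=np.nonzero(m); P=onplane(info,np.c_[xs,ys],z)[:,:2]
    (cx,cy),(w,h),a=cv2.minAreaRect((P*1000).astype(np.float32))
    mu=P.mean(0); ev,V=np.linalg.eigh(np.cov(P.T))
    v=V[:,1]; ang=np.degrees(np.arctan2(v[1],v[0]))
    return dict(n=len(P),mean=mu.round(4),rect=(round(cx),round(cy),round(w),round(h),round(a)),long_deg=round(ang%180,1),std=(np.sqrt(ev*12)*1000).round())
E
python3 - <<'E'
from meas import *
z=np.load("top0.npz");im=z["im"];i=ctrl.camera_info("top")
hsv=cv2.cvtColor(im,cv2.COLOR_RGB2HSV)
for p in [(259,171),(259,195),(172,221),(172,212),(164,221),(181,221),(300,219),(352,202),(232,214),(230,205)]: print(p,hsv[p[1],p[0]],xyzmap(i,z["d"])[p[1],p[0]].round(3))
big=cv2.resize(im[140:260,130:400],None,fx=2.9,fy=2.9,interpolation=cv2.INTER_CUBIC);cv2.imwrite("pics/top0z.png",big[...,::-1])
s=np.load("scene0.npz")["im"];cv2.imwrite("pics/sc0z.png",cv2.resize(s[140:300,90:390],None,fx=2.6,fy=2.6,interpolation=cv2.INTER_CUBIC)[...,::-1])
E
```

```text
(259, 171) [ 24 129 186] [0.606 0.014 0.027]
(259, 195) [ 18 105 148] [ 0.523  0.015 -0.001]
(172, 221) [  5 153 125] [0.431 0.317 0.038]
(172, 212) [  5 158 124] [0.462 0.316 0.044]
(164, 221) [ 14 168 144] [0.432 0.344 0.04 ]
(181, 221) [ 24 177 197] [0.433 0.289 0.017]
(300, 219) [24 25 52] [ 0.429 -0.124  0.081]
(352, 202) [  0   0 206] [ 0.488 -0.307  0.059]
(232, 214) [ 17 113 178] [0.45  0.108 0.066]
(230, 205) [ 18 110 149] [0.488 0.119 0.001]
```

View pics/top0z.png

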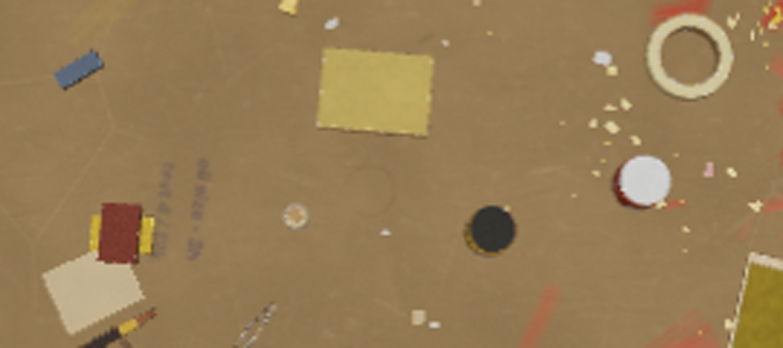

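The zoomed view clearly shows the gold test block, the sanding block with gold sample ends on either side, the vial, and both jar lids. There is open bench between the sample and the vial. Now masks.

```bash
cat > all.py <<'E'
from meas import *
gold=lambda h:(h[...,0]>=20)&(h[...,0]<33)&(h[...,1]>90)&(h[...,2]>130)
red=lambda h:((h[...,0]<11)|(h[...,0]>172))&(h[...,1]>120)&(h[...,2]<150)
black=lambda h:h[...,2]<80
white=lambda h:(h[...,1]<40)&(h[...,2]>150)
cream=lambda h:(h[...,1]<95)&(h[...,2]>175)
E
python3 - <<'E'
from all import *
im=np.load("top0.npz")["im"];i=ctrl.camera_info("top")
def lid(m,z):
    cs=max(cv2.findContours(m,0,1)[0],key=len); (u,v),r=cv2.minEnclosingCircle(cs)
    print((u,v,r))
for name,box,f,z in [("block",(225,145,295,198),gold,.026),("sand",(155,205,190,236),red,.042),("ochre",(285,205,315,235),black,.075),("red",(335,190,368,215),white,.062)]:
    m=blobs(im,box,f); print(name,rect(i,m,z))
for b in [(155,205,172,236),(172,205,190,236)]:
    m=blobs(im,b,gold); print("end",rect(i,m,.018))
print("stone",onplane(i,[[157,164]],.014),"vial",onplane(i,[[231.8,214.3]],.066),"tape",onplane(i,[[368,159.3]],.024))
E
```

```text
block {'n': 1077, 'mean': array([0.6062, 0.0136]), 'rect': (606, 14, 138, 100, 84), 'long_deg': np.float64(84.2), 'std': array([100., 138.])}
sand {'n': 259, 'mean': array([0.435 , 0.3213]), 'rect': (435, 321, 44, 69, 89), 'long_deg': np.float64(177.8), 'std': array([44., 70.])}
ochre {'n': 182, 'mean': array([ 0.431 , -0.1217]), 'rect': (431, -122, 48, 49, 44), 'long_deg': np.float64(0.5), 'std': array([44., 47.])}
red {'n': 231, 'mean': array([ 0.4884, -0.3061]), 'rect': (489, -306, 56, 52, 89), 'long_deg': np.float64(90.8), 'std': array([50., 53.])}
end {'n': 42, 'mean': array([0.4383, 0.3548]), 'rect': (437, 354, 42, 10, 1), 'long_deg': np.float64(178.5), 'std': array([11., 47.])}
end {'n': 63, 'mean': array([0.4341, 0.2919]), 'rect': (433, 292, 17, 45, 80), 'long_deg': np.float64(172.0), 'std': array([17., 46.])}
stone [[0.63744819 0.37727931 0.014     ]] vial [[0.44930686 0.10877424 0.066     ]] tape [[ 0.64411606 -0.3760545   0.024     ]]
```

```bash
cat > go.py <<'E'
import sys,numpy as np
from scipy.spatial.transform import Rotation as Ro
from bench import ctrl
# args: x y z yaw(deg of closing axis) per target
def go(*T):
    o=ctrl.get_obs();p=o["eef_pos"];q=o["eef_rot"];R=Ro.from_quat([*q[1:],q[0]]).as_matrix()
    yaw=np.degrees(np.arctan2(R[1,1],R[0,1])); print("pos",p.round(4),"yaw",yaw.round(1),"open",round(o["opening"],3),"t",o["time_s"],"F",o["wrist_force"].round(1),"tilt",R[:,2].round(3))
    for t in T:
        d=(t[3]-yaw+90)%180-90
        print(t,"->",(R.T@(np.array(t[:3])-p)/.4).round(4),round(-d/180,4))
if __name__=="__main__":
    a=list(map(float,sys.argv[1:])); go(*[a[k:k+4] for k in range(0,len(a),4)])
E
python3 go.py .435 .3213 .12 -2.2 .435 .3213 .018 -2.2
python3 -c "
from h import *
z=np.load('top0.npz');P=xyzmap(ctrl.camera_info('top'),z['d']);q=P.reshape(-1,3)
for c in [(.55,.24),(.619,.1415),(.593,-.112)]:
  s=q[np.hypot(q[:,0]-c[0],q[:,1]-c[1])<.05]; print(s[:,2].max(),s[:,2].min())"
```

```text
pos [0.1585 0.5521 0.1907] yaw 74.0 open 0.997 t 0.1 F [0.2 0.2 0.6] tilt [-0.001 -0.001 -1.   ]
[0.435, 0.3213, 0.12, -2.2] -> [-0.8238 -0.3634  0.177 ] 0.4231
[0.435, 0.3213, 0.018, -2.2] -> [-0.8239 -0.363   0.432 ] 0.4231
0.01269160191611518 -0.01388965061957581
0.013684275845605054 -0.012744508430156953
0.01273291934903531 -0.011044317928676328
```

Request:
{"op": "drive_tool", "data": {
  "plan": [
    [[-0.824,-0.363,0.177,0.423],[-0.824,-0.363,0.177,0.423],[-0.824,-0.363,0.177,0.423],[-0.824,-0.363,0.177,0.423],[-0.824,-0.363,0.177,0.423],[-0.824,-0.363,0.177,0.423],[-0.824,-0.363,0.177,0.423],[-0.824,-0.363,0.177,0.423],[-0.824,-0.363,0.177,0.423],[-0.824,-0.363,0.177,0.423],[-0.824,-0.363,0.177,0.423],[-0.824,-0.363,0.177,0.423]]
  ],
  "jaw": 0
}}

```text
time_s: 1.1
eef_pos: [0.4356, 0.3211, 0.12]
eef_rot: [-0.0, 0.722, 0.692, -0.001]
wrist_force: [-0.4, -0.4, 0.4]
opening: 1.0
grasp_force: 0.0
```

```bash
python3 go.py .435 .3213 .018 -2.2; python3 - <<'E'
from h import *
im,d,i=shot("scene")
cv2.imwrite("pics/sc1.png",cv2.resize(im[60:300,60:380],None,fx=2.4,fy=2.4,interpolation=cv2.INTER_CUBIC)[...,::-1])
E
```

```text
pos [0.4356 0.3211 0.12  ] yaw -2.4 open 1.0 t 1.1 F [-0.4 -0.4  0.4] tilt [-0.001 -0.001 -1.   ]
[0.435, 0.3213, 0.018, -2.2] -> [ 0.0006 -0.0012  0.2549] -0.0013
```

View pics/sc1.png

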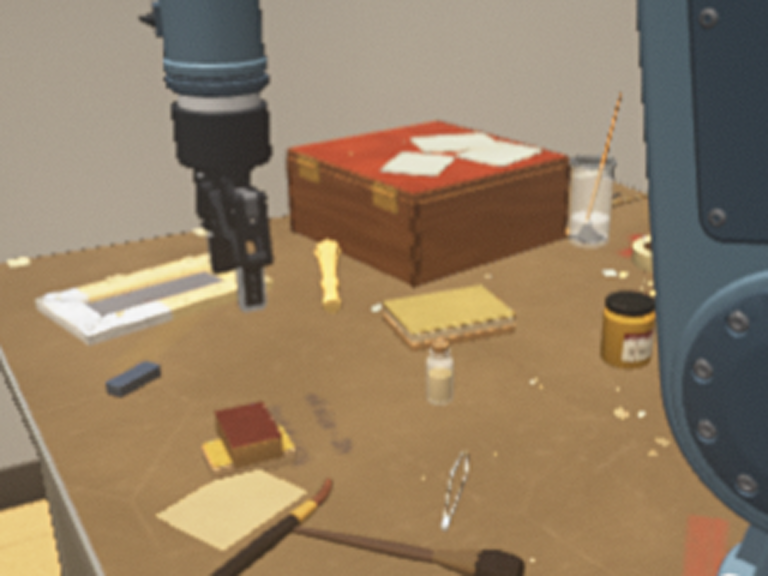

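The open gripper is above the sanding block (block at about (248,435) in the crop, fingertips at (250,300)). Nothing is in the way of the descent.

Request:
{"op": "drive_tool", "data": {
  "plan": [
    [[0.0,-0.001,0.06,0],[0.0,-0.001,0.11,0],[0.0,-0.001,0.15,0],[0.0,-0.001,0.19,0],[0.0,-0.001,0.22,0],[0.0,-0.001,0.24,0],[0.0,-0.001,0.255,0],[0.0,-0.001,0.255,0]]
  ]
}}

```text
time_s: 1.82
eef_pos: [0.4343, 0.322, 0.0177]
eef_rot: [-0.0, 0.72, 0.694, -0.001]
wrist_force: [0.4, 0.3, 1.4]
opening: 1.0
grasp_force: 0.0
```

Request:
{"op": "drive_tool", "data": {
  "plan": [
    [[0,0,0,0],[0,0,0,0],[0,0,0,0],[0,0,0,0],[0,0,0,0],[0,0,0,0],[0,0,0,0],[0,0,0,0]]
  ],
  "jaw": 1
}}

```text
time_s: 2.48
eef_pos: [0.4351, 0.3221, 0.0188]
eef_rot: [0.0, 0.72, 0.694, 0.0]
wrist_force: [-0.3, -0.4, 0.5]
opening: 0.002
grasp_force: 0.0
```

```bash
python3 go.py .435 .321 .10 -2.2 .55 .24 .1 -2.2 .55 .24 .0005 -2.2
```

```text
pos [0.4351 0.3221 0.0188] yaw -2.2 open 0.002 t 2.4833 F [-0.3 -0.4  0.5] tilt [ 0.  0. -1.]
[0.435, 0.321, 0.1, -2.2] -> [-2.800e-03 -1.000e-04 -2.031e-01] 0.0002
[0.55, 0.24, 0.1, -2.2] -> [-0.1942  0.2948 -0.2031] 0.0002
[0.55, 0.24, 0.0005, -2.2] -> [-0.1942  0.2948  0.0457] 0.0002
```

```bash
python3 - <<'E'
from h import *
im,d,i=shot("scene"); t,d2,i2=shot("top")
a=cv2.resize(im[120:270,90:290],(600,450),interpolation=cv2.INTER_CUBIC)
cv2.imwrite("pics/sc2.png",a[...,::-1])
E
```

```text
(no output)
```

View pics/sc2.png

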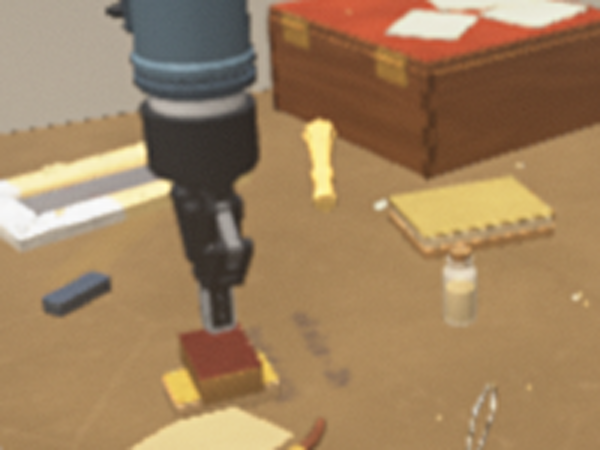

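The fingers shut in the space just behind the block: they show at (217,310) in the crop, with the block in front and unmoved. I'll check the camera and TCP agreement.

```bash
python3 - <<'E'
from all import *
for n in("scene","top"):
    im,d,i=shot(n)
    X=np.array([[.4351,.3221,.0188],[.435,.3213,.042],[.4351,.3221,.25]])
    p=cv2.projectPoints(X,cv2.Rodrigues(np.array(i["R"]))[0],np.array(i["t"]),np.array(i["camera_matrix"]),np.array(i["D"]))[0].reshape(-1,2)
    print(n,p.round(1)); print(i)
im,d,i=shot("scene"); m=blobs(im,(140,220,200,250),red); print("sand from scene",rect(i,m,.042))
P=xyzmap(i,d); ys,xs=np.nonzero(m); print(np.median(P[ys,xs],0))
print("finger",[P[v,u].round(3) for u,v in [(162,222),(163,215),(160,200)]])
print("block",[P[v,u].round(3) for u,v in [(247,191)]], "cf", xyzmap(ctrl.camera_info("top"),np.load("top0.npz")["d"])[171,259])
E
```

```text
scene [[165.1 244.4]
 [164.7 235.3]
 [155.9 145. ]]
{'camera_matrix': array([[399.23336668,   0.        , 259.40063515],
       [  0.        , 399.23336668, 190.11619724],
       [  0.        ,   0.        ,   1.        ]]), 'D': array([0.04040445, 0.        , 0.        , 0.        , 0.        ]), 'R': array([[-0.51387365, -0.85769775,  0.01698356],
       [-0.35839471,  0.19665438, -0.91262275],
       [ 0.77941459, -0.47505961, -0.40844984]]), 't': array([0.28915943, 0.23078006, 0.71490748])}
top [[171.5 220.4]
 [170.6 219.9]
 [158.1 214.6]]
{'camera_matrix': array([[499.90053839,   0.        , 266.88790498],
       [  0.        , 499.90053839, 183.39037863],
       [  0.        ,   0.        ,   1.        ]]), 'D': array([0.07753222, 0.        , 0.        , 0.        , 0.        ]), 'R': array([[-0.01377243, -0.99982389,  0.01274802],
       [-0.98869193,  0.01171288, -0.14950277],
       [ 0.14932712, -0.01466288, -0.98867912]]), 't': array([-0.00614835,  0.55874986,  1.71412883])}
sand from scene {'n': 300, 'mean': array([0.43  , 0.3276]), 'rect': (433, 326, 45, 69, 85), 'long_deg': np.float64(3.5), 'std': array([44., 64.])}
[0.4310146  0.32791605 0.04079796]
finger [array([0.423, 0.328, 0.083]), array([0.403, 0.33 , 0.109]), array([0.409, 0.332, 0.142])]
block [array([0.588, 0.027, 0.025])] cf [0.60583356 0.01390361 0.02672361]
```

```bash
python3 - <<'E'
from all import *
im,d,i=shot("scene");P=xyzmap(i,d)
for v in range(180,246,3): print(v,[(tuple(P[v,u].round(3)),tuple(im[v,u])) for u in (160,163,166)])
cv2.imwrite("pics/sc3.png",cv2.resize(im[170:260,120:220],(800,600) if 0 else (666,600),interpolation=cv2.INTER_NEAREST)[...,::-1])
print(ctrl.get_obs()["q"])
E
```

```text
180 [((np.float64(0.397), np.float64(0.332), np.float64(0.19)), (np.uint8(55), np.uint8(49), np.uint8(42))), ((np.float64(0.399), np.float64(0.325), np.float64(0.188)), (np.uint8(54), np.uint8(49), np.uint8(43))), ((np.float64(0.398), np.float64(0.319), np.float64(0.187)), (np.uint8(54), np.uint8(46), np.uint8(43)))]
183 [((np.float64(0.398), np.float64(0.332), np.float64(0.183)), (np.uint8(55), np.uint8(48), np.uint8(43))), ((np.float64(0.399), np.float64(0.326), np.float64(0.182)), (np.uint8(53), np.uint8(48), np.uint8(41))), ((np.float64(0.396), np.float64(0.32), np.float64(0.182)), (np.uint8(55), np.uint8(49), np.uint8(43)))]
186 [((np.float64(0.399), np.float64(0.332), np.float64(0.177)), (np.uint8(67), np.uint8(62), np.uint8(58))), ((np.float64(0.398), np.float64(0.326), np.float64(0.176)), (np.uint8(58), np.uint8(52), np.uint8(46))), ((np.float64(0.398), np.float64(0.32), np.float64(0.174)), (np.uint8(62), np.uint8(57), np.uint8(52)))]
189 [((np.float64(0.397), np.float64(0.333), np.float64(0.171)), (np.uint8(71), np.uint8(67), np.uint8(64))), ((np.float64(0.398), np.float64(0
[... 5347 characters left out ...]
4(0.336), np.float64(0.04)), (np.uint8(130), np.uint8(68), np.uint8(51))), ((np.float64(0.418), np.float64(0.331), np.float64(0.042)), (np.uint8(133), np.uint8(70), np.uint8(53))), ((np.float64(0.416), np.float64(0.325), np.float64(0.041)), (np.uint8(133), np.uint8(70), np.uint8(53)))]
243 [((np.float64(0.411), np.float64(0.34), np.float64(0.041)), (np.uint8(132), np.uint8(68), np.uint8(53))), ((np.float64(0.409), np.float64(0.334), np.float64(0.04)), (np.uint8(133), np.uint8(72), np.uint8(54))), ((np.float64(0.403), np.float64(0.329), np.float64(0.042)), (np.uint8(133), np.uint8(73), np.uint8(53)))]
[4.17939761e-01 3.30398093e-01 1.81277001e+00 1.97507569e-05
 9.98457921e-01 4.55852746e-01]
```

View pics/sc3.png

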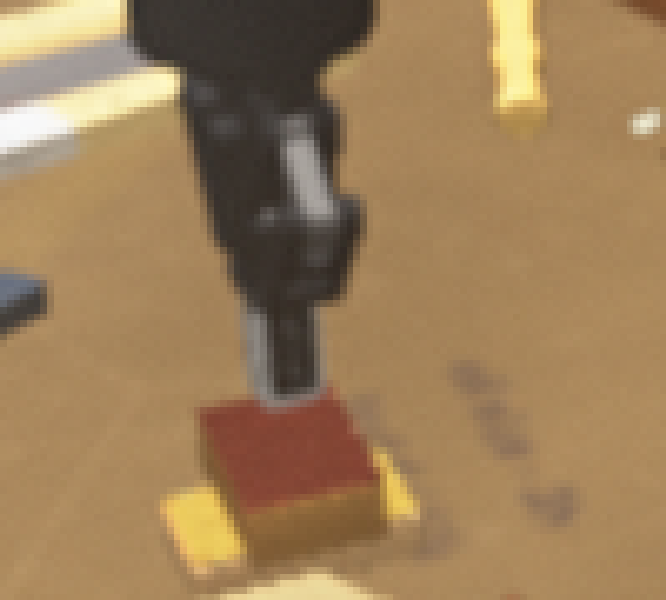

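The shut fingertips (crop (290,400), about pixel (163,230)) are above the sanding block's top, at z≈0.058. The reported TCP z is 0.019, so z reads about 40 mm low, while x and y agree. I'll reopen, go 38 mm lower and check the opening and force.

Request:
{"op": "drive_tool", "data": {
  "plan": [
    [[0,0,0,0],[0,0,0,0],[0,0,0,0],[0,0,0,0],[0,0,0,0],[0,0,0,0],[0,0,0,0],[0,0,0,0]]
  ],
  "jaw": 0
}}

```text
time_s: 3.45
eef_pos: [0.4351, 0.3221, 0.0187]
eef_rot: [0.0, 0.72, 0.694, 0.0]
wrist_force: [0.5, -0.4, -0.3]
opening: 1.0
grasp_force: 0.0
```

Request:
{"op": "drive_tool", "data": {
  "plan": [
    [[0,0,0.02,0],[0,0,0.04,0],[0,0,0.055,0],[0,0,0.07,0],[0,0,0.08,0],[0,0,0.09,0],[0,0,0.095,0],[0,0,0.095,0]]
  ]
}}

```text
time_s: 4.12
eef_pos: [0.4347, 0.3219, -0.0199]
eef_rot: [-0.0, 0.72, 0.694, -0.0]
wrist_force: [0.1, 0.8, 0.3]
opening: 1.002
grasp_force: 0.0
```

Request:
{"op": "drive_tool", "data": {
  "plan": [
    [[0,0,0,0],[0,0,0,0],[0,0,0,0],[0,0,0,0],[0,0,0,0],[0,0,0,0],[0,0,0,0],[0,0,0,0]]
  ],
  "jaw": 1
}}

```text
time_s: 4.78
eef_pos: [0.4358, 0.3224, -0.0187]
eef_rot: [0.0, 0.72, 0.694, 0.001]
wrist_force: [0.2, -0.7, 6.5]
opening: 0.81
grasp_force: 68.5
```

Request:
{"op": "drive_tool", "data": {
  "plan": [
    [[0,0,-0.02,0],[0,0,-0.06,0],[0,0,-0.12,0],[0,0,-0.18,0],[0,0,-0.2,0],[0,0,-0.2,0]]
  ]
}}

```text
time_s: 5.28
eef_pos: [0.4367, 0.3229, 0.063]
eef_rot: [0.001, 0.72, 0.694, 0.002]
wrist_force: [0.4, -0.4, -0.5]
opening: 0.81
grasp_force: 67.9
```

```bash
python3 go.py .55 .24 .06 -2.2 .55 .24 -.030 -2.2;python3 - <<'E'
from all import *
im,d,i=shot("scene")
cv2.imwrite("pics/sc4.png",cv2.resize(im[130:260,100:240],(646,600),interpolation=cv2.INTER_NEAREST)[...,::-1])
E
```

```text
pos [0.4367 0.3229 0.063 ] yaw -2.2 open 0.81 t 5.2833 F [ 0.4 -0.4 -0.5] tilt [ 0.004  0.002 -1.   ]
[0.55, 0.24, 0.06, -2.2] -> [-0.1964  0.2909  0.0083] 0.0002
[0.55, 0.24, -0.03, -2.2] -> [-0.1968  0.29    0.2333] 0.0002
```

View pics/sc4.png

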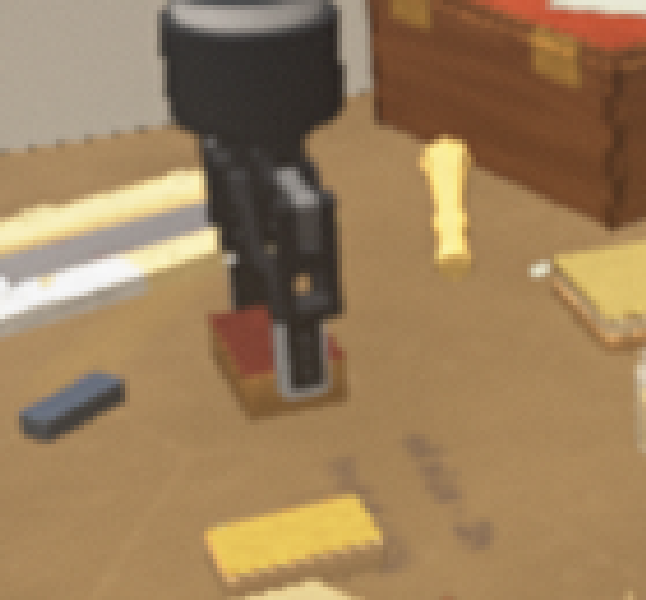

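The sanding block is held level at crop (280,365), fingertips just above its underside, and the sample is uncovered at (295,540). Now I'll carry it to the bare spot.

Request:
{"op": "drive_tool", "data": {
  "plan": [
    [[-0.197,0.291,0.008,0],[-0.197,0.291,0.008,0],[-0.197,0.291,0.008,0],[-0.197,0.291,0.008,0],[-0.197,0.291,0.008,0],[-0.197,0.291,0.06,0],[-0.197,0.291,0.11,0],[-0.197,0.291,0.16,0],[-0.197,0.291,0.2,0],[-0.197,0.291,0.22,0],[-0.197,0.291,0.233,0],[-0.197,0.291,0.233,0]]
  ]
}}

```text
time_s: 6.33
eef_pos: [0.5465, 0.2391, -0.0342]
eef_rot: [-0.001, 0.72, 0.694, -0.001]
wrist_force: [-0.4, -0.5, -0.0]
opening: 0.81
grasp_force: 68.0
```

```bash
python3 go.py .55 .24 -.0365 -2.2
```

```text
pos [ 0.5465  0.2391 -0.0342] yaw -2.1 open 0.81 t 6.3333 F [-0.4 -0.5 -0. ] tilt [-0.003 -0.001 -1.   ]
[0.55, 0.24, -0.0365, -2.2] -> [0.0027 0.0087 0.0057] 0.0003
```

Request:
{"op": "drive_tool", "data": {
  "plan": [
    [[0,0,0,0],[0,0,0,0],[0,0,0,0]]
  ]
}}

```text
time_s: 6.58
eef_pos: [0.5493, 0.2393, -0.0313]
eef_rot: [0.001, 0.72, 0.694, 0.001]
wrist_force: [0.7, 0.0, 0.1]
opening: 0.814
grasp_force: 68.0
```

Request:
{"op": "drive_tool", "data": {
  "plan": [
    [[0,0,0.003,0],[0,0,0.005,0],[0,0,0.005,0],[0,0,0.005,0]]
  ]
}}

```text
time_s: 6.92
eef_pos: [0.5484, 0.2389, -0.0344]
eef_rot: [0.0, 0.72, 0.694, 0.0]
wrist_force: [-0.1, 0.5, -0.8]
opening: 0.812
grasp_force: 68.0
```

Request:
{"op": "drive_tool", "data": {
  "plan": [
    [[0,0,0.003,0],[0,0,0.005,0],[0,0,0.005,0],[0,0,0.005,0]]
  ]
}}

```text
time_s: 7.25
eef_pos: [0.5484, 0.2389, -0.0365]
eef_rot: [0.0, 0.72, 0.694, -0.0]
wrist_force: [0.1, 0.5, -1.0]
opening: 0.813
grasp_force: 68.0
```

Request:
{"op": "drive_tool", "data": {
  "plan": [
    [[0,0,0.0025,0],[0,0,0.0025,0],[0,0,0.0025,0],[0,0,0.0025,0]]
  ]
}}

```text
time_s: 7.58
eef_pos: [0.5485, 0.2389, -0.0367]
eef_rot: [0.0, 0.72, 0.694, -0.0]
wrist_force: [-3.1, -0.6, 6.7]
opening: 0.809
grasp_force: 69.0
```

Request:
{"op": "drive_tool", "data": {
  "plan": [
    [[0,0,0.0025,0],[0,0,0.0025,0],[0,0,0.0025,0],[0,0,0.0025,0]]
  ]
}}

```text
time_s: 7.92
eef_pos: [0.5485, 0.2389, -0.0367]
eef_rot: [0.0, 0.72, 0.694, -0.0]
wrist_force: [-7.7, -2.1, 15.5]
opening: 0.814
grasp_force: 69.9
```

Request:
{"op": "drive_tool", "data": {
  "plan": [
    [[0,0,-0.004,0],[0,0,-0.004,0],[0,0,-0.004,0],[0,0,-0.004,0],[0,0,-0.004,0]]
  ],
  "jaw": 0
}}

```text
time_s: 8.33
eef_pos: [0.5482, 0.2389, -0.0372]
eef_rot: [-0.0, 0.72, 0.694, -0.0]
wrist_force: [-0.0, 0.5, -0.9]
opening: 0.999
grasp_force: 0.0
```

Request:
{"op": "drive_tool", "data": {
  "plan": [
    [[0,0,-0.05,0],[0,0,-0.12,0],[0,0,-0.22,0],[0,0,-0.25,0],[0,0,-0.25,0]]
  ]
}}

```text
time_s: 8.75
eef_pos: [0.552, 0.2398, 0.0678]
eef_rot: [0.002, 0.72, 0.694, 0.004]
wrist_force: [-0.4, 0.0, -0.4]
opening: 0.995
grasp_force: 0.0
```

```bash
python3 - <<'E'
from all import *
im,d,i=shot("scene");np.savez("s1",im=im)
print("sample scene",rect(i,blobs(im,(130,225,200,265),gold),.018))
print("sand scene",rect(i,blobs(im,(150,190,230,235),red),.024))
print("block scene",rect(i,blobs(im,(215,170,280,205),gold),.026))
im,d,i=shot("top");np.savez("t1",im=im)
print("sample top",rect(i,blobs(im,(150,205,195,240),gold),.018))
cv2.imwrite("pics/t1.png",cv2.resize(im[150:250,130:280],(750,500),interpolation=cv2.INTER_NEAREST)[...,::-1])
E
python3 go.py .435 .3225 .06 -3.5
```

```text
sample scene {'n': 374, 'mean': array([0.4354, 0.3268]), 'rect': (437, 326, 74, 47, 87), 'long_deg': np.float64(86.1), 'std': array([46., 75.])}
sand scene {'n': 212, 'mean': array([0.546 , 0.2436]), 'rect': (547, 243, 44, 66, 87), 'long_deg': np.float64(176.8), 'std': array([44., 67.])}
block scene {'n': 685, 'mean': array([0.6041, 0.0209]), 'rect': (604, 19, 138, 109, 84), 'long_deg': np.float64(85.3), 'std': array([105., 137.])}
pos [0.5486 0.239  0.0633] yaw -2.2 open 1.002 t 8.85 F [-0.2 -0.6  0.1] tilt [ 0.001  0.    -1.   ]
[0.435, 0.3225, 0.06, -3.5] -> [ 0.1979 -0.2918  0.008 ] 0.0074Traceback (most recent call last):
  File "<stdin>", line 7, in <module>
  File "meas.py", line 6, in blobs
    k=1+np.argmax(s[1:,4]); return (l==k).astype(np.uint8)
        ~~~~~~~~~^^^^^^^^^
    return _wrapfunc(a, 'argmax', axis=axis, out=out, **kwds)
    return bound(*args, **kwds)
ValueError: attempt to get argmax of an empty sequence
```

```bash
python3 go.py .4355 .324 .06 -3.9 .4355 .324 -.035 -3.9
```

```text
pos [0.5486 0.239  0.0633] yaw -2.2 open 1.002 t 8.85 F [-0.2 -0.6  0.1] tilt [ 0.001  0.    -1.   ]
[0.4355, 0.324, 0.06, -3.9] -> [ 0.2017 -0.2907  0.008 ] 0.0096
[0.4355, 0.324, -0.035, -3.9] -> [ 0.2016 -0.2909  0.2455] 0.0096
```

Request:
{"op": "drive_tool", "data": {
  "plan": [
    [[0.202,-0.291,0.008,0.01],[0.202,-0.291,0.008,0.01],[0.202,-0.291,0.008,0.01],[0.202,-0.291,0.008,0.01],[0.202,-0.291,0.008,0.01],[0.202,-0.291,0.06,0.01],[0.202,-0.291,0.12,0.01],[0.202,-0.291,0.17,0.01],[0.202,-0.291,0.21,0.01],[0.202,-0.291,0.23,0.01],[0.202,-0.291,0.24,0.01],[0.202,-0.291,0.24,0.01]]
  ]
}}

```text
time_s: 9.85
eef_pos: [0.4345, 0.3232, -0.0343]
eef_rot: [-0.0, 0.731, 0.682, -0.001]
wrist_force: [-0.2, -0.0, 0.7]
opening: 0.999
grasp_force: 0.0
```

Request:
{"op": "drive_tool", "data": {
  "plan": [
    [[0,0,0.005,0],[0,0,0.008,0],[0,0,0.01,0],[0,0,0.012,0],[0,0,0.012,0]]
  ]
}}

```text
time_s: 10.27
eef_pos: [0.4354, 0.3243, -0.0373]
eef_rot: [0.0, 0.731, 0.682, 0.0]
wrist_force: [-0.4, 0.5, 0.1]
opening: 1.0
grasp_force: 0.0
```

```bash
python3 go.py .4355 .324 -.040 -3.9;python3 - <<'E'
from all import *
im,d,i=shot("scene")
cv2.imwrite("pics/sc5.png",cv2.resize(im[180:280,120:220],(600,600),interpolation=cv2.INTER_NEAREST)[...,::-1])
E
```

```text
pos [ 0.4354  0.3243 -0.0373] yaw -4.0 open 1.0 t 10.2667 F [-0.4  0.5  0.1] tilt [ 0.001  0.    -1.   ]
[0.4355, 0.324, -0.04, -3.9] -> [-0.0006  0.0002  0.0067] -0.0004
```

View pics/sc5.png

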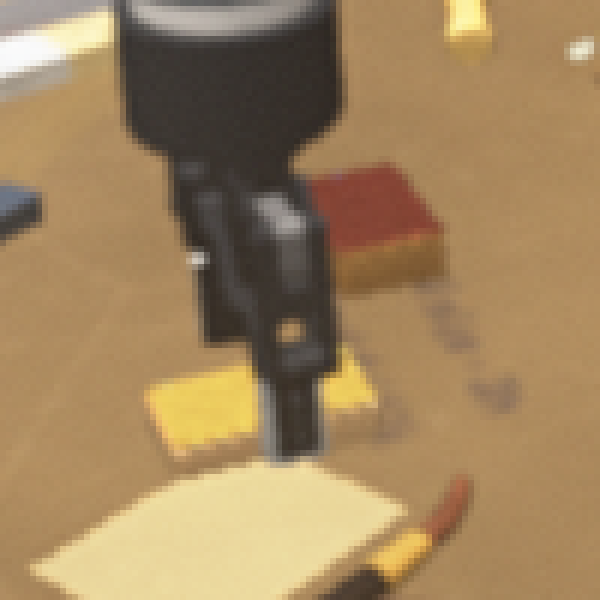

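The open fingers straddle the sample (near finger at (292,430), sample mid (270,405)). I'll go a little lower and close.

Request:
{"op": "drive_tool", "data": {
  "plan": [
    [[0,0,0.004,0],[0,0,0.006,0],[0,0,0.006,0]]
  ]
}}

```text
time_s: 10.57
eef_pos: [0.4349, 0.324, -0.0403]
eef_rot: [-0.0, 0.731, 0.682, -0.0]
wrist_force: [0.5, -0.4, 0.1]
opening: 1.007
grasp_force: 0.0
```

Request:
{"op": "drive_tool", "data": {
  "plan": [
    [[0,0,0,0],[0,0,0,0],[0,0,0,0],[0,0,0,0],[0,0,0,0],[0,0,0,0],[0,0,0,0],[0,0,0,0],[0,0,0,0]]
  ],
  "jaw": 1
}}

```text
time_s: 11.32
eef_pos: [0.4356, 0.3243, -0.0398]
eef_rot: [0.0, 0.731, 0.682, 0.0]
wrist_force: [0.1, -0.2, 4.7]
opening: 0.511
grasp_force: 61.5
```

Request:
{"op": "drive_tool", "data": {
  "plan": [
    [[0,0,-0.02,0],[0,0,-0.06,0],[0,0,-0.12,0],[0,0,-0.2,0],[0,0,-0.25,0],[0,0,-0.28,0],[0,0,-0.28,0],[0,0,-0.28,0]]
  ]
}}

```text
time_s: 11.98
eef_pos: [0.4349, 0.324, 0.0717]
eef_rot: [0.0, 0.731, 0.682, 0.0]
wrist_force: [-1.4, 0.3, -0.7]
opening: 0.511
grasp_force: 61.2
```

```bash
python3 go.py .606 .0165 .07 -5.7 .606 .0165 -.008 -5.7
```

```text
pos [0.4349 0.324  0.0717] yaw -4.0 open 0.511 t 11.9833 F [-1.4  0.3 -0.7] tilt [ 0.  0. -1.]
[0.606, 0.0165, 0.07, -5.7] -> [-0.7373  0.4799  0.0043] 0.0096
[0.606, 0.0165, -0.008, -5.7] -> [-0.7373  0.4799  0.1993] 0.0096
```

Request:
{"op": "drive_tool", "data": {
  "plan": [
    [[-0.737,0.48,0,0.01],[-0.737,0.48,0,0.01],[-0.737,0.48,0,0.01],[-0.737,0.48,0,0.01],[-0.737,0.48,0,0.01],[-0.737,0.48,0,0.01],[-0.737,0.48,0,0.01],[-0.737,0.48,0,0.01],[-0.737,0.48,0,0.01],[-0.737,0.48,0,0.01],[-0.737,0.48,0,0.01],[-0.737,0.48,0,0.01]]
  ]
}}

```text
time_s: 12.98
eef_pos: [0.6044, 0.0178, 0.07]
eef_rot: [-0.002, 0.742, 0.671, -0.001]
wrist_force: [0.4, -0.3, 0.1]
opening: 0.513
grasp_force: 61.2
```

Request:
{"op": "drive_tool", "data": {
  "plan": [
    [[0,0,0.04,0],[0,0,0.08,0],[0,0,0.12,0],[0,0,0.15,0],[0,0,0.17,0],[0,0,0.18,0],[0,0,0.18,0],[0,0,0.18,0]]
  ]
}}

```text
time_s: 13.65
eef_pos: [0.6065, 0.017, 0.0002]
eef_rot: [0.0, 0.742, 0.671, 0.0]
wrist_force: [0.5, -0.6, 0.3]
opening: 0.511
grasp_force: 61.2
```

```bash
python3 go.py .606 .0165 -.013 -5.7;python3 - <<'E'
from all import *
im,d,i=shot("scene")
cv2.imwrite("pics/sc6.png",cv2.resize(im[130:230,190:310],(720,600),interpolation=cv2.INTER_NEAREST)[...,::-1])
E
```

```text
pos [6.065e-01 1.700e-02 2.000e-04] yaw -5.7 open 0.511 t 13.65 F [ 0.5 -0.6  0.3] tilt [ 0. -0. -1.]
[0.606, 0.0165, -0.013, -5.7] -> [-0.0015 -0.0011  0.0331] -0.0002
```

View pics/sc6.png

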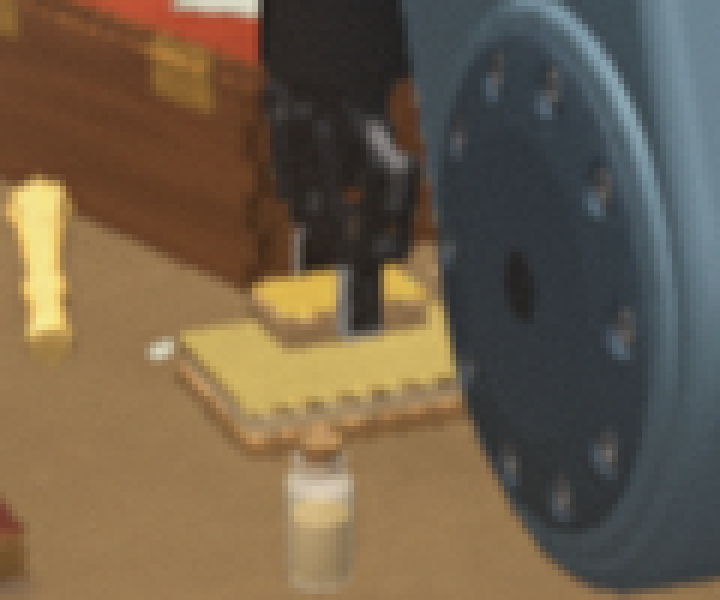

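The sample hangs level above the test block, at about (345,305) in the crop. I'll lower it to just before contact and then creep down.

Request:
{"op": "drive_tool", "data": {
  "plan": [
    [[-0.001,-0.001,0.012,0],[-0.001,-0.001,0.022,0],[-0.001,-0.001,0.028,0],[-0.001,-0.001,0.032,0],[-0.001,-0.001,0.032,0],[-0.001,-0.001,0.032,0]]
  ]
}}

```text
time_s: 14.2
eef_pos: [0.6058, 0.0163, -0.013]
eef_rot: [-0.0, 0.742, 0.671, -0.0]
wrist_force: [1.0, -0.5, -1.4]
opening: 0.511
grasp_force: 61.2
```

Request:
{"op": "drive_tool", "data": {
  "plan": [
    [[0,0,0.0025,0],[0,0,0.0025,0],[0,0,0.0025,0],[0,0,0.0025,0]]
  ]
}}

```text
time_s: 14.53
eef_pos: [0.6061, 0.0163, -0.0135]
eef_rot: [0.0, 0.742, 0.671, 0.0]
wrist_force: [-0.9, -0.4, 2.2]
opening: 0.51
grasp_force: 61.6
```

Request:
{"op": "drive_tool", "data": {
  "plan": [
    [[0,0,0.0025,0],[0,0,0.0025,0],[0,0,0.0025,0],[0,0,0.0025,0]]
  ]
}}

```text
time_s: 14.87
eef_pos: [0.6061, 0.0163, -0.0136]
eef_rot: [0.0, 0.742, 0.671, 0.0]
wrist_force: [-4.3, -0.4, 10.2]
opening: 0.512
grasp_force: 62.5
```

Contact. Release and raise.

Request:
{"op": "drive_tool", "data": {
  "plan": [
    [[0,0,-0.003,0],[0,0,-0.003,0],[0,0,-0.003,0],[0,0,-0.003,0],[0,0,-0.003,0],[0,0,-0.003,0],[0,0,-0.003,0]]
  ],
  "jaw": 0
}}

```text
time_s: 15.45
eef_pos: [0.6057, 0.0164, -0.0139]
eef_rot: [-0.0, 0.742, 0.671, -0.0]
wrist_force: [-0.5, -0.1, -0.9]
opening: 1.0
grasp_force: 0.0
```

Request:
{"op": "drive_tool", "data": {
  "plan": [
    [[0,0,-0.05,0],[0,0,-0.12,0],[0,0,-0.2,0],[0,0,-0.25,0],[0,0,-0.25,0],[0,0,-0.25,0]]
  ]
}}

```text
time_s: 15.95
eef_pos: [0.607, 0.0161, 0.0879]
eef_rot: [0.001, 0.742, 0.671, 0.001]
wrist_force: [-0.4, -0.0, -0.6]
opening: 1.001
grasp_force: 0.0
```

```bash
python3 go.py .548 .239 .08 -2.2 .548 .239 -.033 -2.2
```

```text
pos [0.607  0.0161 0.0879] yaw -5.8 open 1.001 t 15.95 F [-0.4 -0.  -0.6] tilt [ 0.003 -0.001 -1.   ]
[0.548, 0.239, 0.08, -2.2] -> [ 0.5395 -0.2029  0.0189] -0.0198
[0.548, 0.239, -0.033, -2.2] -> [ 0.5395 -0.2039  0.3014] -0.0198
```

Request:
{"op": "drive_tool", "data": {
  "plan": [
    [[0.54,-0.203,0.019,-0.02],[0.54,-0.203,0.019,-0.02],[0.54,-0.203,0.019,-0.02],[0.54,-0.203,0.019,-0.02],[0.54,-0.203,0.019,-0.02],[0.54,-0.203,0.019,-0.02],[0.54,-0.203,0.019,-0.02],[0.54,-0.203,0.019,-0.02],[0.54,-0.203,0.019,-0.02],[0.54,-0.203,0.019,-0.02]]
  ]
}}

```text
time_s: 16.78
eef_pos: [0.5468, 0.2381, 0.0779]
eef_rot: [-0.0, 0.721, 0.693, -0.001]
wrist_force: [-1.1, -0.1, -0.2]
opening: 1.0
grasp_force: 0.0
```

```bash
python3 go.py .5485 .239 .07 -2.2 .5485 .239 -.033 -2.2; python3 - <<'E'
from all import *
im,d,i=shot("top")
a=im[140:250,170:320]; im2,d2,i2=shot("scene"); b=im2[150:240,200:320]
A=cv2.resize(a,(750,550),interpolation=cv2.INTER_NEAREST);cv2.imwrite("pics/t2.png",A[...,::-1]); np.savez("t2",im=im,im2=im2)
E
```

```text
pos [0.5468 0.2381 0.0779] yaw -2.2 open 1.0 t 16.7833 F [-1.1 -0.1 -0.2] tilt [-0.001 -0.001 -1.   ]
[0.5485, 0.239, 0.07, -2.2] -> [0.0025 0.0042 0.0198] -0.0003
[0.5485, 0.239, -0.033, -2.2] -> [0.0027 0.0045 0.2773] -0.0003
```

View pics/t2.png

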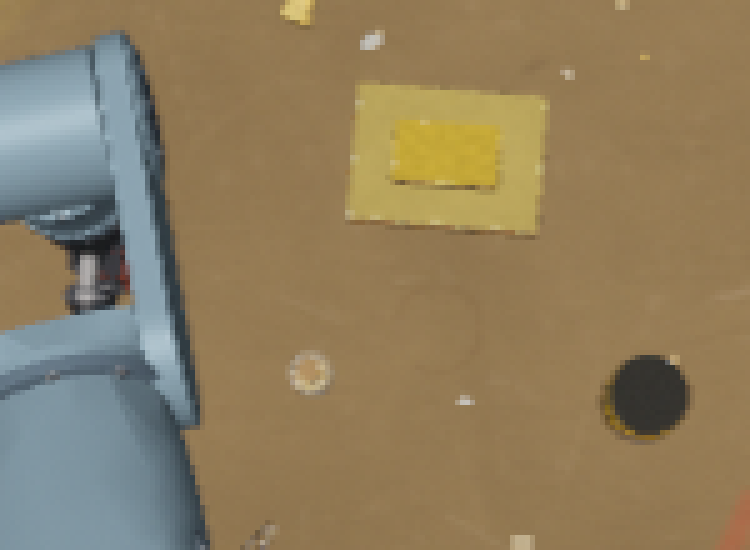

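The sample lies on the test block, centre about (445,153) against the block's (447,158) in the crop. I'll measure it.

```bash
python3 - <<'E'
from all import *
z=np.load("t2.npz");i=ctrl.camera_info("top");im=z["im"]
h=cv2.cvtColor(im,cv2.COLOR_RGB2HSV);print(h[170,259],h[160,245])
s=rect(i,blobs(im,(225,145,295,198),lambda h:gold(h)&(h[...,1]>165)),.044)
b=rect(i,blobs(im,(225,145,295,198),gold),.026)
print(s);print(b)
i2=ctrl.camera_info("scene");im2=z["im2"]
print(rect(i2,blobs(im2,(200,150,320,220),lambda h:gold(h)&(h[...,1]>165)),.044))
E
```

```text
[ 24 180 197] [ 24 127 186]
{'n': 229, 'mean': array([0.6061, 0.0142]), 'rect': (606, 15, 71, 41, 85), 'long_deg': np.float64(85.3), 'std': array([42., 70.])}
{'n': 1073, 'mean': array([0.6063, 0.0135]), 'rect': (607, 14, 138, 100, 85), 'long_deg': np.float64(84.4), 'std': array([100., 138.])}Traceback (most recent call last):
  File "<stdin>", line 8, in <module>
  File "meas.py", line 6, in blobs
    k=1+np.argmax(s[1:,4]); return (l==k).astype(np.uint8)
        ~~~~~~~~~^^^^^^^^^
    return _wrapfunc(a, 'argmax', axis=axis, out=out, **kwds)
    return bound(*args, **kwds)
ValueError: attempt to get argmax of an empty sequence
```

The sample is centred within 1 mm. Now I'll regrip the sanding block.

Request:
{"op": "drive_tool", "data": {
  "plan": [
    [[0.002,0.003,0.04,0],[0.002,0.003,0.09,0],[0.002,0.003,0.14,0],[0.002,0.003,0.19,0],[0.002,0.003,0.23,0],[0.002,0.003,0.26,0],[0.002,0.003,0.275,0],[0.002,0.003,0.282,0],[0.002,0.003,0.282,0],[0.002,0.003,0.282,0]]
  ]
}}

```text
time_s: 17.72
eef_pos: [0.5488, 0.2402, -0.0333]
eef_rot: [0.0, 0.72, 0.693, 0.001]
wrist_force: [0.1, -0.7, -0.3]
opening: 0.999
grasp_force: 0.0
```

Request:
{"op": "drive_tool", "data": {
  "plan": [
    [[0,0,0,0],[0,0,0,0],[0,0,0,0],[0,0,0,0],[0,0,0,0],[0,0,0,0],[0,0,0,0],[0,0,0,0]]
  ],
  "jaw": 1
}}

```text
time_s: 18.38
eef_pos: [0.5494, 0.2405, -0.0324]
eef_rot: [0.001, 0.72, 0.694, 0.001]
wrist_force: [-0.3, -0.1, 5.8]
opening: 0.811
grasp_force: 68.3
```

Request:
{"op": "drive_tool", "data": {
  "plan": [
    [[0,0,-0.02,0],[0,0,-0.06,0],[0,0,-0.12,0],[0,0,-0.2,0],[0,0,-0.28,0],[0,0,-0.32,0],[0,0,-0.32,0],[0,0,-0.32,0],[0,0,-0.32,0]]
  ]
}}

```text
time_s: 19.13
eef_pos: [0.5469, 0.24, 0.0928]
eef_rot: [-0.0, 0.72, 0.694, -0.001]
wrist_force: [-0.8, 0.8, -1.4]
opening: 0.813
grasp_force: 67.9
```

```bash
python3 go.py .6061 .0155 .09 -5.3 .6061 .0155 .016 -5.3
```

```text
pos [0.5469 0.24   0.0928] yaw -2.2 open 0.813 t 19.1333 F [-0.8  0.8 -1.4] tilt [-0.002 -0.    -1.   ]
[0.6061, 0.0155, 0.09, -5.3] -> [-0.5551  0.1691  0.0069] 0.0174
[0.6061, 0.0155, 0.016, -5.3] -> [-0.555   0.1694  0.1919] 0.0174
```

Request:
{"op": "drive_tool", "data": {
  "plan": [
    [[-0.552,0.169,0,0.017],[-0.552,0.169,0,0.017],[-0.552,0.169,0,0.017],[-0.552,0.169,0,0.017],[-0.552,0.169,0,0.017],[-0.552,0.169,0,0.017],[-0.552,0.169,0,0.017],[-0.552,0.169,0,0.017],[-0.552,0.169,0,0.017],[-0.552,0.169,0,0.017],[-0.552,0.169,0,0.017],[-0.552,0.169,0,0.017]]
  ]
}}

```text
time_s: 20.13
eef_pos: [0.6068, 0.0183, 0.0937]
eef_rot: [-0.0, 0.738, 0.675, -0.0]
wrist_force: [0.5, -0.6, -1.0]
opening: 0.81
grasp_force: 67.8
```

Request:
{"op": "drive_tool", "data": {
  "plan": [
    [[0,0,0.04,0],[0,0,0.08,0],[0,0,0.12,0],[0,0,0.15,0],[0,0,0.17,0],[0,0,0.18,0],[0,0,0.18,0],[0,0,0.18,0],[0,0,0.18,0]]
  ]
}}

```text
time_s: 20.88
eef_pos: [0.608, 0.0169, 0.0229]
eef_rot: [0.001, 0.739, 0.674, 0.001]
wrist_force: [0.6, -0.0, -0.1]
opening: 0.807
grasp_force: 67.9
```

```bash
python3 go.py .6061 .017 .0126 -5.3
```

```text
pos [0.608  0.0169 0.0229] yaw -5.2 open 0.807 t 20.8833 F [ 0.6 -0.  -0.1] tilt [ 0.002 -0.    -1.   ]
[0.6061, 0.017, 0.0126, -5.3] -> [-0.0001 -0.0048  0.0256] 0.0004
```

Request:
{"op": "drive_tool", "data": {
  "plan": [
    [[0,-0.003,0.01,0],[0,-0.003,0.017,0],[0,-0.003,0.022,0],[0,-0.003,0.024,0],[0,-0.003,0.024,0],[0,-0.003,0.024,0]]
  ]
}}

```text
time_s: 21.38
eef_pos: [0.606, 0.0171, 0.0123]
eef_rot: [0.0, 0.739, 0.674, 0.0]
wrist_force: [0.3, -0.2, -0.5]
opening: 0.81
grasp_force: 67.9
```

Request:
{"op": "drive_tool", "data": {
  "plan": [
    [[0,0,0.0025,0],[0,0,0.0025,0],[0,0,0.0025,0],[0,0,0.0025,0]]
  ]
}}

```text
time_s: 21.72
eef_pos: [0.6063, 0.017, 0.0119]
eef_rot: [0.0, 0.739, 0.674, 0.0]
wrist_force: [-1.7, 0.8, 5.3]
opening: 0.805
grasp_force: 68.6
```

Request:
{"op": "drive_tool", "data": {
  "plan": [
    [[0,0,0.0025,0],[0,0,0.0025,0],[0,0,0.0025,0],[0,0,0.0025,0]]
  ]
}}

```text
time_s: 22.05
eef_pos: [0.6063, 0.017, 0.0119]
eef_rot: [0.0, 0.739, 0.674, 0.0]
wrist_force: [-6.2, 0.1, 13.1]
opening: 0.808
grasp_force: 69.3
```

Request:
{"op": "drive_tool", "data": {
  "plan": [
    [[0,0,-0.003,0],[0,0,-0.003,0],[0,0,-0.003,0],[0,0,-0.003,0],[0,0,-0.003,0],[0,0,-0.003,0],[0,0,-0.003,0]]
  ],
  "jaw": 0
}}

```text
time_s: 22.63
eef_pos: [0.6059, 0.0171, 0.0112]
eef_rot: [-0.0, 0.739, 0.674, -0.0]
wrist_force: [0.5, -0.0, 0.8]
opening: 0.998
grasp_force: 0.0
```

Request:
{"op": "drive_tool", "data": {
  "plan": [
    [[0,0,-0.05,0],[0,0,-0.12,0],[0,0,-0.2,0],[0,0,-0.25,0],[0,0,-0.25,0],[0,0,-0.25,0],[0,0,-0.25,0]]
  ]
}}

```text
time_s: 23.22
eef_pos: [0.6053, 0.0172, 0.1106]
eef_rot: [-0.001, 0.739, 0.674, -0.0]
wrist_force: [-0.1, -0.3, 0.2]
opening: 0.999
grasp_force: 0.0
```

```bash
python3 go.py .431 -.120 .11 -5.8 .431 -.120 -.022 -5.8
```

```text
pos [0.6053 0.0172 0.1106] yaw -5.2 open 0.999 t 23.2167 F [-0.1 -0.3  0.2] tilt [-0.001  0.    -1.   ]
[0.431, -0.12, 0.11, -5.8] -> [-0.3813 -0.4027  0.0019] 0.0031
[0.431, -0.12, -0.022, -5.8] -> [-0.3813 -0.4022  0.3319] 0.0031
```

Request:
{"op": "drive_tool", "data": {
  "plan": [
    [[-0.381,-0.403,0,0.003],[-0.381,-0.403,0,0.003],[-0.381,-0.403,0,0.003],[-0.381,-0.403,0,0.003],[-0.381,-0.403,0,0.003],[-0.381,-0.403,0,0.003],[-0.381,-0.403,0,0.003],[-0.381,-0.403,0,0.003],[-0.381,-0.403,0,0.003],[-0.381,-0.403,0,0.003]]
  ]
}}

```text
time_s: 24.05
eef_pos: [0.4321, -0.1193, 0.1111]
eef_rot: [-0.0, 0.741, 0.671, 0.0]
wrist_force: [0.3, -0.7, -1.0]
opening: 1.001
grasp_force: 0.0
```

```bash
python3 go.py .431 -.120 .11 -5.8 .431 -.120 -.022 -5.8; python3 - <<'E'
from all import *
im,d,i=shot("top"); im2,d2,i2=shot("scene")
a=cv2.resize(im[140:250,180:380],(800,440),interpolation=cv2.INTER_NEAREST)
cv2.imwrite("pics/t3.png",a[...,::-1])
print("block?",rect(i,blobs(im,(225,145,295,198),gold),.026)); print("sand",rect(i,blobs(im,(245,150,275,190),red),.068))
E
```

```text
pos [ 0.4321 -0.1193  0.1111] yaw -5.7 open 1.001 t 24.05 F [ 0.3 -0.7 -1. ] tilt [-0.001  0.001 -1.   ]
[0.431, -0.12, 0.11, -5.8] -> [-0.0021 -0.0025  0.0026] 0.0005
[0.431, -0.12, -0.022, -5.8] -> [-0.0022 -0.0024  0.3326] 0.0005
block? {'n': 801, 'mean': array([0.6042, 0.013 ]), 'rect': (606, 14, 139, 100, 85), 'long_deg': np.float64(84.6), 'std': array([106., 158.])}
sand {'n': 231, 'mean': array([0.6054, 0.015 ]), 'rect': (605, 14, 42, 69, 83), 'long_deg': np.float64(174.5), 'std': array([41., 70.])}
```

View pics/t3.png

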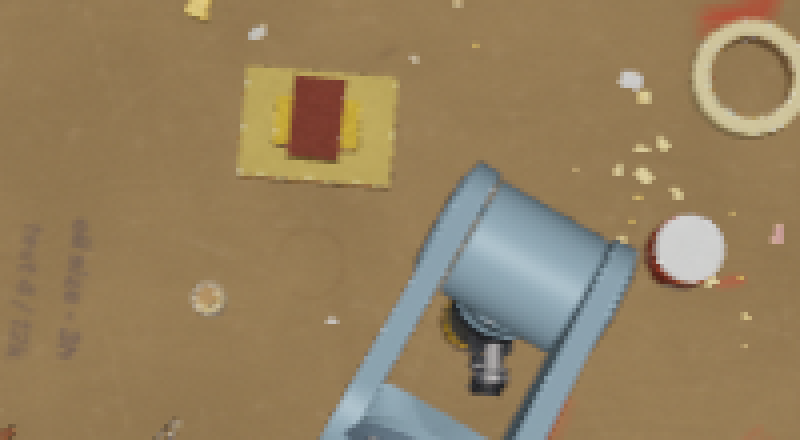

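The stack (318,118) is centred and crosswise. The arm covers the ochre jar. The red jar is at (690,250). I'll descend on the ochre jar.

Request:
{"op": "drive_tool", "data": {
  "plan": [
    [[-0.001,-0.001,0.04,0],[-0.001,-0.001,0.09,0],[-0.001,-0.001,0.15,0],[-0.001,-0.001,0.21,0],[-0.001,-0.001,0.26,0],[-0.001,-0.001,0.3,0],[-0.001,-0.001,0.32,0],[-0.001,-0.001,0.332,0],[-0.001,-0.001,0.332,0],[-0.001,-0.001,0.332,0]]
  ]
}}

```text
time_s: 24.98
eef_pos: [0.4317, -0.1204, -0.0208]
eef_rot: [0.0, 0.742, 0.671, 0.0]
wrist_force: [0.4, 0.1, 0.1]
opening: 1.001
grasp_force: 0.0
```

Request:
{"op": "drive_tool", "data": {
  "plan": [
    [[0,0,0,0],[0,0,0,0],[0,0,0,0],[0,0,0,0],[0,0,0,0],[0,0,0,0],[0,0,0,0],[0,0,0,0],[0,0,0,0]]
  ],
  "jaw": 1
}}

```text
time_s: 25.73
eef_pos: [0.4321, -0.1209, -0.0201]
eef_rot: [0.001, 0.742, 0.671, 0.0]
wrist_force: [-1.6, 0.3, 6.0]
opening: 0.664
grasp_force: 63.2
```

Request:
{"op": "drive_tool", "data": {
  "plan": [
    [[0,0,-0.02,0],[0,0,-0.06,0],[0,0,-0.12,0],[0,0,-0.16,0],[0,0,-0.18,0],[0,0,-0.18,0],[0,0,-0.18,0],[0,0,-0.18,0]]
  ]
}}

```text
time_s: 26.4
eef_pos: [0.4303, -0.1199, 0.0498]
eef_rot: [-0.001, 0.742, 0.671, -0.0]
wrist_force: [-0.2, -0.1, -2.0]
opening: 0.668
grasp_force: 64.2
```

```bash
python3 go.py .593 -.110 .05 -5.8; python3 - <<'E'
from all import *
im,d,i=shot("scene")
cv2.imwrite("pics/sc7.png",cv2.resize(im[120:240,220:400],(780,520),interpolation=cv2.INTER_NEAREST)[...,::-1])
E
```

```text
pos [ 0.4303 -0.1199  0.0498] yaw -5.8 open 0.668 t 26.4 F [-0.2 -0.1 -2. ] tilt [-0.001  0.001 -1.   ]
[0.593, -0.11, 0.05, -5.8] -> [ 0.0656  0.4022 -0.0009] 0.0001
```

View pics/sc7.png

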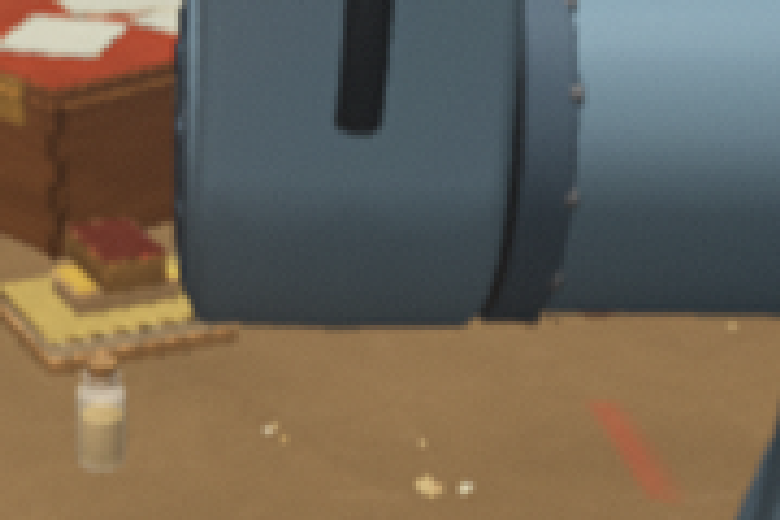

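The arm hides the jar from the scene camera, but opening 0.665 (58 mm) and the 2 N weight confirm the hold. The vial (100,420) stands untouched. I'll carry the jar over.

Request:
{"op": "drive_tool", "data": {
  "plan": [
    [[0.01,0.06,0,0],[0.025,0.15,0,0],[0.04,0.25,0,0],[0.055,0.33,0,0],[0.066,0.38,0,0],[0.066,0.402,0,0],[0.066,0.402,0,0],[0.066,0.402,0,0],[0.066,0.402,0,0],[0.066,0.402,0,0]]
  ]
}}

```text
time_s: 27.28
eef_pos: [0.5921, -0.1102, 0.0502]
eef_rot: [-0.001, 0.742, 0.67, -0.0]
wrist_force: [-0.2, -0.5, -2.5]
opening: 0.666
grasp_force: 64.6
```

Request:
{"op": "drive_tool", "data": {
  "plan": [
    [[0,0,0.03,0],[0,0,0.07,0],[0,0,0.11,0],[0,0,0.14,0],[0,0,0.16,0],[0,0,0.165,0],[0,0,0.165,0],[0,0,0.165,0],[0,0,0.165,0]]
  ]
}}

```text
time_s: 28.03
eef_pos: [0.5946, -0.1106, -0.0143]
eef_rot: [0.001, 0.742, 0.671, 0.0]
wrist_force: [0.4, -0.4, -1.1]
opening: 0.666
grasp_force: 64.6
```

```bash
python3 go.py .593 -.110 -.0195 -5.8
```

```text
pos [ 0.5946 -0.1106 -0.0143] yaw -5.8 open 0.666 t 28.0333 F [ 0.4 -0.4 -1.1] tilt [ 0.002 -0.001 -1.   ]
[0.593, -0.11, -0.0195, -5.8] -> [ 0.0011 -0.0042  0.0129] 0.0002
```

Request:
{"op": "drive_tool", "data": {
  "plan": [
    [[0,-0.002,0.005,0],[0,-0.002,0.01,0],[0,-0.002,0.012,0],[0,-0.002,0.012,0],[0,-0.002,0.012,0]]
  ]
}}

```text
time_s: 28.45
eef_pos: [0.593, -0.1101, -0.02]
eef_rot: [0.0, 0.742, 0.671, 0.0]
wrist_force: [0.4, -0.1, -0.7]
opening: 0.667
grasp_force: 64.7
```

Request:
{"op": "drive_tool", "data": {
  "plan": [
    [[0,0,0.0025,0],[0,0,0.0025,0],[0,0,0.0025,0],[0,0,0.0025,0]]
  ]
}}

```text
time_s: 28.78
eef_pos: [0.5931, -0.1102, -0.0201]
eef_rot: [0.0, 0.742, 0.671, -0.0]
wrist_force: [-3.2, 1.6, 7.1]
opening: 0.67
grasp_force: 65.3
```

Request:
{"op": "drive_tool", "data": {
  "plan": [
    [[0,0,0.0025,0],[0,0,0.0025,0],[0,0,0.0025,0],[0,0,0.0025,0]]
  ]
}}

```text
time_s: 29.12
eef_pos: [0.5931, -0.1102, -0.0201]
eef_rot: [-0.0, 0.742, 0.671, -0.0]
wrist_force: [-6.7, 3.3, 14.1]
opening: 0.666
grasp_force: 66.0
```

Request:
{"op": "drive_tool", "data": {
  "plan": [
    [[0,0,-0.004,0],[0,0,-0.004,0],[0,0,-0.004,0],[0,0,-0.004,0],[0,0,-0.004,0],[0,0,-0.004,0],[0,0,-0.004,0]]
  ],
  "jaw": 0
}}

```text
time_s: 29.7
eef_pos: [0.5929, -0.1102, -0.0207]
eef_rot: [-0.0, 0.742, 0.671, -0.0]
wrist_force: [-0.9, -0.0, -1.0]
opening: 1.002
grasp_force: 0.0
```

Request:
{"op": "drive_tool", "data": {
  "plan": [
    [[0,0,-0.04,0],[0,0,-0.1,0],[0,0,-0.18,0],[0,0,-0.26,0],[0,0,-0.32,0],[0,0,-0.32,0],[0,0,-0.32,0],[0,0,-0.32,0]]
  ]
}}

```text
time_s: 30.37
eef_pos: [0.5924, -0.1099, 0.1067]
eef_rot: [-0.0, 0.742, 0.671, -0.0]
wrist_force: [0.2, -0.4, 0.5]
opening: 0.999
grasp_force: 0.0
```

```bash
python3 go.py .4885 -.304 .11 -5.8
```

```text
pos [ 0.5924 -0.1099  0.1067] yaw -5.8 open 0.999 t 30.3667 F [ 0.2 -0.4  0.5] tilt [-0.001  0.    -1.   ]
[0.4885, -0.304, 0.11, -5.8] -> [-0.5088 -0.2096 -0.0082] 0.0001
```

Request:
{"op": "drive_tool", "data": {
  "plan": [
    [[-0.509,-0.21,0,0],[-0.509,-0.21,0,0],[-0.509,-0.21,0,0],[-0.509,-0.21,0,0],[-0.509,-0.21,0,0],[-0.509,-0.21,0,0],[-0.509,-0.21,0,0],[-0.509,-0.21,0,0],[-0.509,-0.21,0,0],[-0.509,-0.21,0,0]]
  ]
}}

```text
time_s: 31.2
eef_pos: [0.4893, -0.3025, 0.1068]
eef_rot: [-0.001, 0.741, 0.671, 0.0]
wrist_force: [0.4, 0.3, 0.5]
opening: 1.001
grasp_force: 0.0
```

```bash
python3 go.py .4885 -.304 -.022 -5.8
```

```text
pos [ 0.4893 -0.3025  0.1068] yaw -5.7 open 1.001 t 31.2 F [0.4 0.3 0.5] tilt [-0.001  0.001 -1.   ]
[0.4885, -0.304, -0.022, -5.8] -> [-0.0043 -0.0014  0.3219] 0.0007
```

Request:
{"op": "drive_tool", "data": {
  "plan": [
    [[-0.002,0,0.04,0],[-0.002,0,0.09,0],[-0.002,0,0.15,0],[-0.002,0,0.2,0],[-0.002,0,0.25,0],[-0.002,0,0.29,0],[-0.002,0,0.315,0],[-0.002,0,0.322,0],[-0.002,0,0.322,0],[-0.002,0,0.322,0]]
  ]
}}

```text
time_s: 32.03
eef_pos: [0.4897, -0.3051, -0.0205]
eef_rot: [0.001, 0.742, 0.671, 0.0]
wrist_force: [-0.3, 0.2, -1.0]
opening: 1.002
grasp_force: 0.0
```

Request:
{"op": "drive_tool", "data": {
  "plan": [
    [[0,0,0,0],[0,0,0,0],[0,0,0,0],[0,0,0,0],[0,0,0,0],[0,0,0,0],[0,0,0,0],[0,0,0,0],[0,0,0,0]]
  ],
  "jaw": 1
}}

```text
time_s: 32.78
eef_pos: [0.4898, -0.306, -0.0198]
eef_rot: [0.001, 0.742, 0.671, 0.0]
wrist_force: [0.2, 0.7, 6.5]
opening: 0.713
grasp_force: 65.4
```

Request:
{"op": "drive_tool", "data": {
  "plan": [
    [[0,0,-0.02,0],[0,0,-0.06,0],[0,0,-0.12,0],[0,0,-0.18,0],[0,0,-0.24,0],[0,0,-0.28,0],[0,0,-0.28,0],[0,0,-0.28,0],[0,0,-0.28,0]]
  ]
}}

```text
time_s: 33.53
eef_pos: [0.4879, -0.3043, 0.0894]
eef_rot: [-0.001, 0.742, 0.671, -0.0]
wrist_force: [-0.6, -0.2, -2.8]
opening: 0.711
grasp_force: 65.5
```

```bash
python3 go.py .619 .1435 .09 -5.8;  python3 - <<'E'
from all import *
im,d,i=shot("top")
print("block",rect(i,blobs(im,(225,145,295,198),gold),.026),"ochre",rect(i,blobs(im,(280,150,315,190),black),.075))
E
```

```text
pos [ 0.4879 -0.3043  0.0894] yaw -5.8 open 0.711 t 33.5333 F [-0.6 -0.2 -2.8] tilt [-0.002  0.002 -1.   ]
[0.619, 0.1435, 0.09, -5.8] -> [ 1.1469e+00  2.1330e-01 -4.0000e-04] 0.0001
block {'n': 799, 'mean': array([0.604 , 0.0126]), 'rect': (606, 14, 138, 100, 85), 'long_deg': np.float64(84.7), 'std': array([106., 158.])} ochre {'n': 171, 'mean': array([ 0.5928, -0.1115]), 'rect': (592, -111, 49, 49, 89), 'long_deg': np.float64(3.9), 'std': array([43., 46.])}
```

Request:
{"op": "drive_tool", "data": {
  "plan": [
    [[0.05,0.01,0,0],[0.14,0.03,0,0],[0.24,0.045,0,0],[0.34,0.06,0,0],[0.44,0.08,0,0],[0.54,0.1,0,0],[0.64,0.12,0,0],[0.74,0.138,0,0],[0.82,0.153,0,0],[0.88,0.164,0,0],[0.9,0.167,0,0],[0.9,0.167,0,0]]
  ]
}}

```text
time_s: 34.58
eef_pos: [0.5905, 0.0486, 0.0889]
eef_rot: [-0.001, 0.741, 0.672, -0.001]
wrist_force: [-0.2, -0.1, -2.4]
opening: 0.704
grasp_force: 65.5
```

```bash
python3 go.py .619 .1435 .09 -5.8 .619 .1435 -.013 -5.8
```

```text
pos [0.5905 0.0486 0.0889] yaw -5.6 open 0.704 t 34.5833 F [-0.2 -0.1 -2.4] tilt [-0.003  0.001 -1.   ]
[0.619, 0.1435, 0.09, -5.8] -> [ 0.243   0.0478 -0.0029] 0.0012
[0.619, 0.1435, -0.013, -5.8] -> [0.2429 0.0486 0.2546] 0.0012
```

Request:
{"op": "drive_tool", "data": {
  "plan": [
    [[0.08,0.015,0,0.001],[0.16,0.03,0,0.001],[0.22,0.042,0,0.001],[0.243,0.047,0,0.001],[0.243,0.047,0,0.001],[0.243,0.047,0,0.001],[0.243,0.047,0,0.001],[0.243,0.047,0,0.001]]
  ]
}}

```text
time_s: 35.25
eef_pos: [0.6196, 0.1393, 0.0904]
eef_rot: [-0.0, 0.743, 0.669, -0.0]
wrist_force: [0.1, 0.7, -1.6]
opening: 0.71
grasp_force: 65.6
```

Request:
{"op": "drive_tool", "data": {
  "plan": [
    [[0,0,0.03,0],[0,0,0.08,0],[0,0,0.13,0],[0,0,0.18,0],[0,0,0.22,0],[0,0,0.245,0],[0,0,0.255,0],[0,0,0.255,0],[0,0,0.255,0],[0,0,0.255,0]]
  ]
}}

```text
time_s: 36.08
eef_pos: [0.6212, 0.1411, -0.01]
eef_rot: [0.001, 0.743, 0.669, 0.001]
wrist_force: [0.4, 0.6, -1.9]
opening: 0.708
grasp_force: 65.6
```

```bash
python3 go.py .619 .1435 -.0192 -5.8
```

```text
pos [ 0.6212  0.1411 -0.01  ] yaw -6.0 open 0.708 t 36.0833 F [ 0.4  0.6 -1.9] tilt [ 0.002  0.    -1.   ]
[0.619, 0.1435, -0.0192, -5.8] -> [ 0.0053 -0.006   0.023 ] -0.0009
```

Request:
{"op": "drive_tool", "data": {
  "plan": [
    [[0.005,-0.004,0.01,0],[0.005,-0.004,0.018,0],[0.005,-0.004,0.021,0],[0.005,-0.004,0.022,0],[0.005,-0.004,0.022,0],[0.005,-0.004,0.022,0]]
  ]
}}

```text
time_s: 36.58
eef_pos: [0.6186, 0.1435, -0.0197]
eef_rot: [-0.0, 0.743, 0.669, 0.0]
wrist_force: [-3.0, 1.3, 2.8]
opening: 0.708
grasp_force: 65.8
```

Request:
{"op": "drive_tool", "data": {
  "plan": [
    [[0,0,0.0025,0],[0,0,0.0025,0],[0,0,0.0025,0],[0,0,0.0025,0]]
  ]
}}

```text
time_s: 36.92
eef_pos: [0.6187, 0.1436, -0.0198]
eef_rot: [-0.0, 0.743, 0.67, 0.0]
wrist_force: [-5.9, 1.1, 9.3]
opening: 0.71
grasp_force: 66.9
```

Request:
{"op": "drive_tool", "data": {
  "plan": [
    [[0,0,0.0025,0],[0,0,0.0025,0],[0,0,0.0025,0],[0,0,0.0025,0]]
  ]
}}

```text
time_s: 37.25
eef_pos: [0.6187, 0.1436, -0.0198]
eef_rot: [-0.0, 0.743, 0.67, -0.0]
wrist_force: [-9.5, 0.4, 17.6]
opening: 0.706
grasp_force: 67.7
```

Contact. Release, raise, then move clear towards the robot's left.

Request:
{"op": "drive_tool", "data": {
  "plan": [
    [[0,0,-0.005,0],[0,0,-0.005,0],[0,0,-0.005,0],[0,0,-0.005,0],[0,0,-0.005,0],[0,0,-0.005,0],[0,0,-0.005,0]]
  ],
  "jaw": 0
}}

```text
time_s: 37.83
eef_pos: [0.6185, 0.1433, -0.0204]
eef_rot: [-0.0, 0.743, 0.669, -0.0]
wrist_force: [0.1, -0.3, -1.2]
opening: 1.0
grasp_force: 0.0
```

Request:
{"op": "drive_tool", "data": {
  "plan": [
    [[0,0,-0.04,0],[0,0,-0.1,0],[0,0,-0.18,0],[0,0,-0.26,0],[0,0,-0.36,0],[0.06,0,-0.42,0],[0.14,-0.06,-0.42,0],[0.24,-0.12,-0.42,0],[0.34,-0.18,-0.42,0],[0.42,-0.24,-0.42,0],[0.46,-0.25,-0.42,0],[0.46,-0.25,-0.42,0]]
  ]
}}

```text
time_s: 38.83
eef_pos: [0.5356, 0.3415, 0.148]
eef_rot: [-0.001, 0.741, 0.671, 0.0]
wrist_force: [1.0, -0.7, 0.2]
opening: 1.0
grasp_force: 0.0
```

```bash
python3 - <<'E'
from all import *
im,d,i=shot("top")
b=rect(i,blobs(im,(225,145,295,198),lambda h:gold(h)),.026)
print("block",b)
bc=np.array([.6063,.0136]);a=np.radians(84.3);Y=np.array([np.cos(a),np.sin(a)]);X=np.array([Y[1],-Y[0]])
for n,box,f,z in [("sand",(245,150,275,190),red,.068),("ochre",(280,150,315,190),black,.075),("red",(205,140,240,190),white,.062)]:
    r=rect(i,blobs(im,box,f),z);v=r["mean"]-bc;print(n,(v@X).round(4),(v@Y).round(4),r["long_deg"])
g=blobs(im,(225,145,262,198),lambda h:gold(h)&(h[...,1]>165)),blobs(im,(258,145,295,198),lambda h:gold(h)&(h[...,1]>165))
for m in g: v=rect(i,m,.044)["mean"]-bc; print("end",v@X,v@Y)
cv2.imwrite("pics/t4.png",cv2.resize(im[130:250,140:390],(800,384),interpolation=cv2.INTER_NEAREST)[...,::-1])
E
```

```text
block {'n': 801, 'mean': array([0.6041, 0.013 ]), 'rect': (607, 14, 139, 101, 84), 'long_deg': np.float64(84.7), 'std': array([106., 158.])}
sand -0.0009 0.0013 173.9
ochre -0.001 -0.1258 3.9
red -0.0004 0.1295 61.4
end 0.0001150117495450952 0.030060052766045953
end 0.00025358616802142634 -0.027711833105288936
```

View pics/t4.png

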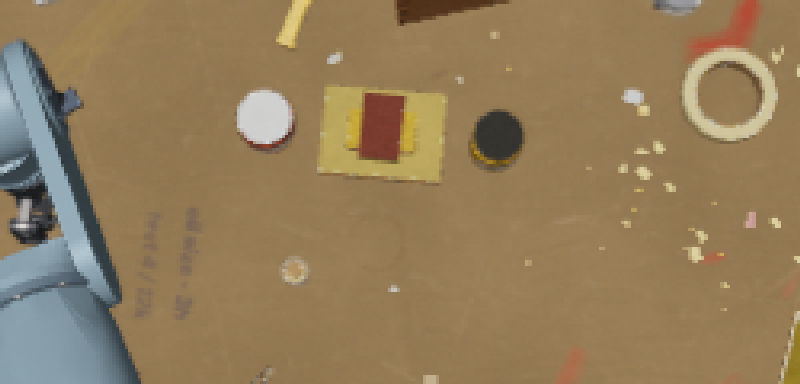

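The picture shows the red jar left (265,120) and the ochre jar right (498,138) of the block, with the stack centred (383,128). The vial (294,271) and tape (730,95) are in place and the arm is clear. All placements are within about 2 mm of target, so I'll let the arm settle and hand in.

Request:
{"op": "drive_tool", "data": {
  "plan": [
    [[0,0,0,0],[0,0,0,0],[0,0,0,0],[0,0,0,0],[0,0,0,0],[0,0,0,0]]
  ]
}}

```text
time_s: 39.38
eef_pos: [0.5386, 0.336, 0.1479]
eef_rot: [0.0, 0.743, 0.669, -0.0]
wrist_force: [0.5, 0.1, -0.1]
opening: 0.998
grasp_force: 0.0
```

```bash
python3 -c "from bench import ctrl; print(ctrl.hand_in())"
```

```text
the job is handed in; nothing more can be done
None
```

I handed the job in at about 39 s (no verdict came back): in the last top picture the sample, the sanding block and both jars were within about 2 mm of their targets, with the vial and tape in place; the stone was not in that picture, but the arm never went near it.

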